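# Unlock the tube rotator's disc with the T-handle hex key

### The job

The disc of the tube rotator has to come off: take the large T-handle hex key with the green handle from its stand, push it fully home into the hex socket at the centre of the tilted disc, and only then turn the lock counterclockwise (looking at the disc's face) until it comes to its stop. Let go and leave the key standing fully home in the socket; leave the small orange key and the other things on the bench where they are.

Things in the scene. Friction and masses are not known exactly. Their poses are not given: they have to be found in the camera images.
- key: large T-handle hex key, 130 mm long, 0.25 kg. Origin at its tip, z axis up the shaft. Hexagonal steel shaft 17 mm across flats (one pair square to x), lowest 12 mm a round cone, 8 mm wide at the tip. Green bar across the top: 90 mm along y, 20 mm thick along x (grip it there), 110 to 130 mm above the tip. Starts upright and loose in its stand, tip 5 mm above the bench, turned up to 17 degrees in it
- key_bar (a point): centre of the green key's handle bar, 120 mm from the tip; axes as key
- small_key: smaller T-handle hex key (12 mm, orange bar 70 mm long), which does not fit; it stands in the other hole of the stand. Same frame and height as key. Leave it.
- key_stand: fixed grey block 70 x 180 x 50 mm high with two square holes 24 mm wide and 45 mm deep, 90 mm apart along its y axis; origin under its centre. Either key may be in either hole. Lift a key 50 mm to clear it.
- rotator: fixed tube rotator, cream base 200 x 200 mm with origin close under its centre; carries a white disc of 210 mm diameter, its centre 150 mm above the bench, upper rim 206 mm, whose face looks up and towards the base's -x side: its axis leans 32 degrees from vertical. Tubes lying on the disc stand 19 mm off it.
- socket_floor (a point): centre of the floor of the hex socket in the middle of the disc; the key's tip is here when fully home. z points out along the lock's axis; x is square to one pair of flats: key and socket match when their x axes differ by a multiple of 60 degrees about z. The frame turns with the lock. Socket 18.2 mm across flats, 30 mm deep: 8 degrees of play before it drives
- socket_mouth (a point): upper end of the hex socket, 30 mm out from socket_floor, same axes; a 45 degree hexagonal lead-in about 7 mm high opens above it to 32 mm or so, inside a round blue boss of 70 mm diameter whose rim is 5 mm above this point.
- lock (a joint): turn of the lock in rad, growing counterclockwise as seen looking at the disc's face: 0 locked, stop at 1.25; at the start it stands between 0 and 0.5. It needs about 0.08 N m and stays where it is left.
- dish: loose petri dish, 90 mm wide, 16 mm high; origin under its centre
- bottle: loose bottle, 60 mm wide, 130 mm high, behind the stand; origin under its centre
- beaker: loose glass beaker, 70 mm wide, 90 mm high; origin under its centre
Mind the look-alikes: they are no part of the job. Leave any pink or purple look-alike of the key alone.

How it is judged:
By the outcome, as a careful person would: the job done as asked, in the order asked, and still so for the second after the job is handed in, with the robot touching nothing.
It also fails if it takes over 61 s, if anything falls off the work surface, if the arm or the gripper's body presses on something with over 40 N, if the wrist force passes 120 N, or if a joint passes its speed limit or range.

### The arm

A 7-joint arm with a two-finger parallel gripper is mounted at the origin on the work surface. World frame = base frame: x ahead of the robot, y to its left, z up, the work surface at z = 0. Lengths are in m, angles in rad, forces in N, time in s.
With the tool pointing down it reaches from about 0.4 to 0.85 m from the base axis. Payload 10.4 kg.
Tool frame: the origin (TCP) lies between the finger pads; the fingertips stand 14 mm ahead of it and the grasp point (between the pads) lies 5 mm behind it; z points along the fingers, y is the line along which they close (so a half turn about z gives the same grasp; the last joint's range is limited). The gripper opens to 87 mm and grips with 3 to 60 N. Pads are 19 mm wide; open, the fingers measure 117 mm over their backs; the gripper's body (75 mm by 190 mm) begins 51 mm behind the grasp point.
Start: joints at [1.303, 0.332, -0.065, 1.46, 0.022, 1.35, -0.088], TCP at [0.151, -0.606, 0.237] pointing down, gripper open.
Joint ranges: [-2.6, 2.6], [-0.5, 2.12], [-1.47, 1.34], [0.16, 2.42], [-1.27, 4.41], [0.06, 2.06], [-2.6, 2.6]. Speed limits (rad/s): [2.22, 2.22, 2.79, 2.79, 3.14, 3.14, 3.14].

### API

Orientations are given as a unit quaternion [x, y, z, w].
In Python, from bench import * gives the robot as it stands.
- The arm moves only by the tool drive_tool, never from a script. Its argument "deltas" is a list of rows, each a list of 7 numbers: the turn, a rotation vector about the tool's x, y, z in degrees, then the shift along the tool's x, y, z in m, then the closure, from -1 (fully open) to 1 (shut). A call has 1 to 12 rows; each row is the pose to reach, as a shift and turn from the pose commanded when the call began, along the tool's axes at that moment; what a row does not reach only later rows make up. A row lasts 1/10 s, in which the tool goes at most 50 mm and 8.59 degrees, less where a joint would pass 70% of its speed; a pose out of reach is approached as far as the arm can. A call with a gripper value outside its range is refused whole. The fingers move at their own pace and stop on an object; "squeeze" is the grip in N (left out, the last holds). Time passes only in rows, so rows that repeat a pose let the fingers close. It gives the time, the measured TCP pose, the force and the opening at its end, in the units of the state.
- read_state(): the state, without advancing time (a new reading comes with each control period).
- camera(name): name is "scene" or "top" or "wrist"; returns (picture, depth): 400x640x3 uint8, red, green, blue; 400x640 float32, m along the optical axis (not along the pixel's ray), 0 where there is no reading.
- camera_params(name): a dict with "K" (3x3 intrinsics, pixels), "R" (3x3) and "t" (3): a world point X has camera coordinates R X + t; the wrist camera has in their place "mount" (4x4, takes a point from camera to tool coordinates, whose origin is the TCP and whose axes are the flange's). Camera axes: x right, y down, z forward; pixel columns grow to the right and rows downward; lengths in m; the calibration is good to about 2 mm. A picture is of the moment at which its call begins: read the wrist's pose just before it. camera_params takes no time and is no camera call.
- close_job(): hands the job in, once; it reports no verdict.
Trained networks look in the newest picture that a camera, given by its name, has taken for a name from the list of things; names that differ only in an ending like _2 or _b are one class to them, and where a whole thing is asked for, a point or a joint stands for the part that bears it (a point fixed in the world has none). Each returns a list of dicts, best first, with "score" (0 to 1); they miss things now and then, are a little off and sometimes report something else, mostly with a low value. They report only what shows in the picture. A call takes as long as a camera call. They do not tell look-alikes from the thing itself.
- outline_of(label, camera): "pixels" (400x640 bool, what is visible of it) and "location" ([column, row] as shares, 0 to 1, of the picture: columns of its width, rows of its height, amid what is visible of it).
- tip_of(label, camera): "location" ([column, row] as shares, 0 to 1, of the picture: columns of its width, rows of its height: a listed point, or the origin of a listed thing).
The state is a dict: "time": time; "joint_positions": joint angles; "joint_vel": joint speeds; "joint_torque": joint torques, N m; "ee_pos": TCP position; "eef_rot": TCP orientation; "ft_force": force on the tool from outside, world axes, zero at the start; "torque": the same for the moment, N m; "width": finger opening in m.
Only numpy, scipy, OpenCV 4.12 (cv2) and the standard library are available. Lean on these libraries where they do the work, as an engineer would, in place of code of your own. Each camera call takes 0.05 s, during which the arm holds its last target. There are 200 camera calls.

## Working session

There is one attempt and no reset: what is moved stays moved. The work goes in short steps, Python scripts to look and compute and a tool call to move; the robot and the scene stay as the last step left them, time stands still between calls to the robot, and variables do not carry over. Pictures are saved under pics/ and viewed, on a budget of 10 in all, crops included, one or two more only if the job needs it, and the job is handed in when it is done.

Besides the shell and the picture viewer there is one more tool, called after "Request:" by a JSON object that holds its "method" and its "body", one argument or row to a line. drive_tool: Moves the arm, as the interface text tells. Its arguments: {"type":"object","properties":{"deltas":{"type":"array"},"squeeze":{"type":"number"}},"required":["deltas"]}

```bash
ls; mkdir -p pics
cat > h.py <<'E'
from bench import *
import numpy as np, cv2
from scipy.spatial.transform import Rotation as Rn
np.set_printoptions(precision=4,suppress=True)
def tool():
    s=read_state(); T=np.eye(4); T[:3,:3]=Rn.from_quat(s["eef_rot"]).as_matrix(); T[:3,3]=s["ee_pos"]; return T
def shot(name):
    """returns picture, cloud HxWx3 world, (K, T world<-cam)"""
    p=camera_params(name)
    if name=="wrist": T=tool()@np.array(p["mount"])
    else:
        T=np.eye(4); R=np.array(p["R"]); T[:3,:3]=R.T; T[:3,3]=-R.T@np.array(p["t"])
    img,d=camera(name); K=np.array(p["K"])
    v,u=np.mgrid[:400,:640]
    c=np.stack([(u-K[0,2])/K[0,0]*d,(v-K[1,2])/K[1,1]*d,d],-1)
    X=c@T[:3,:3].T+T[:3,3]; X[d<=0]=np.nan
    return img,X,(K,T)
def save(n,img): cv2.imwrite("pics/"+n,cv2.cvtColor(img,cv2.COLOR_RGB2BGR))
def proj(P,K,T):
    c=(np.atleast_2d(P)-T[:3,3])@T[:3,:3]; q=c@K.T; return q[:,:2]/q[:,2:]
E
python3 - <<'E'
from h import *
s=read_state(); print(s)
a={}
for n in ("scene","top"):
    img,X,C=shot(n); a[n]=img
    print(n,C[1])
    for l in ("key","small_key","key_stand","rotator","dish","bottle","beaker"):
        for r in outline_of(l,n)[:2]:
            P=X[r["pixels"]]; P=P[~np.isnan(P[:,0])]
            print(l,round(r["score"],2),np.array(r["location"])*[640,400],len(P),np.median(P,0) if len(P) else '',np.percentile(P,[2,98],axis=0).ravel() if len(P) else '')
    for l in ("key_bar","socket_mouth","socket_floor"):
        for r in tip_of(l,n)[:2]:
            uv=np.array(r["location"])*[640,400]; print(l,round(r["score"],2),uv,X[int(uv[1]),int(uv[0])])
save("a.png",cv2.resize(np.vstack([a["scene"],a["top"]]),(480,600)))
save("s.png",a["scene"]); save("t.png",a["top"])
E
```

```text
pics
{'time': 0.0, 'joint_positions': array([ 1.3034,  0.3328, -0.0647,  1.4609,  0.0216,  1.3499, -0.0885]), 'joint_vel': array([-0.0002, -0.0001, -0.0005,  0.0009,  0.001 ,  0.0003,  0.0004]), 'joint_torque': array([  0.0001, -62.3256,   0.0246, -38.9892,  -0.0615,   0.0399,
         0.0002]), 'ee_pos': array([ 0.1514, -0.606 ,  0.2358]), 'eef_rot': array([ 0.9925,  0.1221, -0.0001, -0.0007]), 'ft_force': array([-0.3203, -0.2755,  0.3291]), 'torque': array([-0.0007,  0.0273, -0.0151]), 'width': 0.08675613485811152}
scene [[-0.7652  0.3142 -0.5619  1.3374]
 [ 0.6432  0.4071 -0.6484  0.7803]
 [ 0.0251 -0.8576 -0.5136  0.8314]
 [ 0.      0.      0.      1.    ]]
key 0.86 [295.808 162.08 ] 282 [ 0.5151 -0.3084  0.1224] [ 0.3703 -0.505   0.0012  0.5237 -0.2672  0.138 ]
key 0.48 [281.28 148.8 ] 247 [ 0.4666 -0.4413  0.0881] [ 0.4346 -0.4635  0.0116  0.4989 -0.4136  0.1333]
small_key 0.63 [310.272 171.8  ] 191 [ 0.5261 -0.2204  0.1267] [ 0.515  -0.2486  0.056   0.5323 -0.1874  0.1382]
key_stand 0.91 [304.32 191.8 ] 1231 [ 0.5363 -0.2367  0.0453] [ 0.4807 -0.3563  0.0014  0.5588 -0.1755  0
[... 1389 characters left out ...]
5  0.7327 0.2787 0.2055]
dish 0.64 [296.384 272.12 ] 1129 [0.4084 0.0072 0.0165] [ 0.3691 -0.0332  0.0111  0.4486  0.049   0.0207]
bottle 0.82 [428.096 169.68 ] 689 [ 0.6284 -0.3078  0.0908] [ 0.6084 -0.3409  0.0173  0.6618 -0.2876  0.1334]
beaker 0.97 [292.8  117.32] 858 [0.787  0.0008 0.0519] [ 0.7413 -0.0315  0.0009  0.8058  0.0311  0.0929]
key_bar 0.84 [451.904 283.48 ] [ 0.3801 -0.3329  0.1258]
key_bar 0.77 [437.696 219.72 ] [ 0.5151 -0.3108  0.1332]
socket_mouth 0.82 [200.704 158.48 ] [0.6514 0.185  0.189 ]
socket_mouth 0.74 [409.792 225.88 ] [ 0.5116 -0.263   0.052 ]
socket_floor 0.6 [205.568 164.2  ] [0.6478 0.1862 0.1502]
socket_floor 0.45 [423.232 173.08 ] [ 0.6254 -0.2953  0.0897]
```

Run:
```python
import cv2
i=cv2.imread("pics/t.png"); cv2.imwrite("pics/t2.png",cv2.resize(i[80:340,100:540],None,fx=1.8,fy=1.8,interpolation=3))
```

```text
(no output)
```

View pics/t2.png

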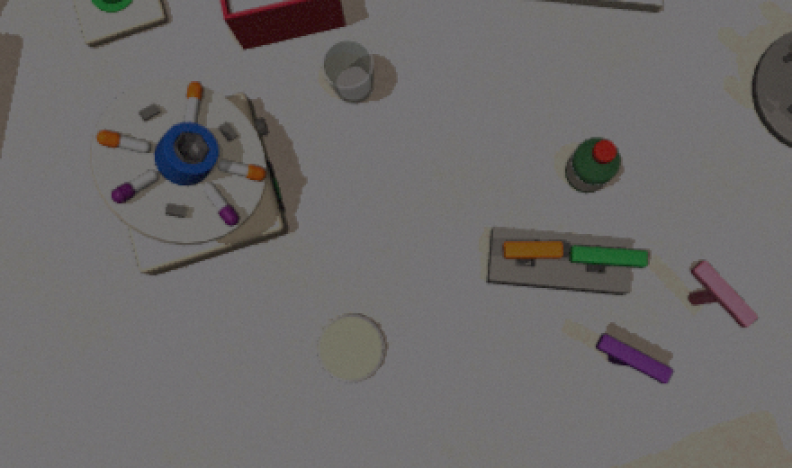

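View pics/s.png

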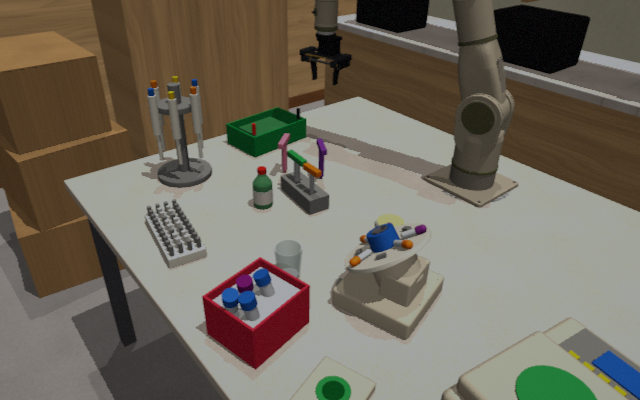

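The top view shows the green key in the stand hole at t2 px (609,257), with orange beside it at (533,250). The pink and purple look-alikes stand free at (724,293) and (634,358). The rotator's blue boss is at (187,153). Next I measure the green bar by colour and the disc plane and boss from the depth.

```bash
cat >> h.py <<'E'
def hsv(img): return cv2.cvtColor(img,cv2.COLOR_RGB2HSV)
def bar(img,X,near=(0.512,-0.308),r=0.07):
    """green bar: centre xy of top face, direction angle"""
    h=hsv(img); m=(h[...,0]>45)&(h[...,0]<80)&(h[...,1]>110)&(np.hypot(X[...,0]-near[0],X[...,1]-near[1])<r)&(X[...,2]>0.115)
    P=X[m]; z=np.median(P[:,2]); Q=P[abs(P[:,2]-z)<0.006]
    (c,wh,an)=cv2.minAreaRect((Q[:,:2]*1000).astype(np.float32)); 
    bx=cv2.boxPoints((c,wh,an)); e=[bx[1]-bx[0],bx[2]-bx[1]]; e=max(e,key=np.linalg.norm); 
    return np.array(c)/1000,wh,np.degrees(np.arctan2(e[1],e[0]))%180,z,m
E
python3 - <<'E'
from h import *
img,X,C=shot("top")
c,wh,an,z,m=bar(img,X); print("bar",c,wh,an,z,m.sum())
h=hsv(img); b=(h[...,0]>100)&(h[...,0]<125)&(h[...,1]>150)&(np.hypot(X[...,0]-.65,X[...,1]-.19)<.09)
P=X[b]; print("boss",b.sum(),P.mean(0),np.percentile(P,[5,95],axis=0))
w=(h[...,1]<60)&(np.hypot(X[...,0]-.65,X[...,1]-.19)<.13)&(X[...,2]>.08)
Q=X[w]; rng=np.random.default_rng(0); best=None
for _ in range(500):
    a=Q[rng.choice(len(Q),3,False)]; n=np.cross(a[1]-a[0],a[2]-a[0]); n/=np.linalg.norm(n)+1e-12; n*=np.sign(n[2])
    k=abs((Q-a[0])@n)<.003
    if best is None or k.sum()>best.sum(): best=k
I=Q[best]; c0=I.mean(0); n=np.linalg.svd(I-c0)[2][2]; n*=np.sign(n[2])
print("disc",best.sum(),len(Q),c0,n,"tilt",np.degrees(np.arccos(n[2])),"az",np.degrees(np.arctan2(n[1],n[0])))
d=(P-c0)@n; print("boss height above plane",np.percentile(d,[5,50,95]))
top=P[d>np.percentile(d,60)]; print("boss top ring mean",top.mean(0))
E
```

```text
bar [ 0.5087 -0.3121] (88.59257507324219, 19.568851470947266) 83.62102 0.1352874524692227 398
boss 617 [0.6347 0.1824 0.1829] [[0.6094 0.1525 0.1659]
 [0.6685 0.2111 0.199 ]]
disc 4310 5795 [0.6342 0.1986 0.1547] [ 0.145  -0.508   0.8491] tilt 31.887940014162016 az -74.06741013300505
boss height above plane [0.0079 0.0377 0.0412]
boss top ring mean [0.6433 0.1742 0.1857]
```

```bash
cat >> h.py <<'E'
def downR(yaw_y,n=np.array([0,0,1.])):
    """tool rotation with z=-n, tool y along azimuth yaw_y (deg) projected normal to n"""
    z=-n/np.linalg.norm(n); y=np.array([np.cos(np.radians(yaw_y)),np.sin(np.radians(yaw_y)),0]); y-=y@z*z; y/=np.linalg.norm(y)
    return np.column_stack([np.cross(y,z),y,z])
def delta(p,R):
    T=tool(); print("turn deg",np.degrees(Rn.from_matrix(T[:3,:3].T@R).as_rotvec()).round(2),"shift",(T[:3,:3].T@(np.array(p)-T[:3,3])).round(4))
E
python3 -c "
from h import *
print(camera_params('wrist'))
R=downR(-6.4); delta([.509,-.312,.30],R)"
```

```text
{'K': array([[321.1798,   0.    , 321.3221],
       [  0.    , 321.1798, 197.4496],
       [  0.    ,   0.    ,   1.    ]]), 'mount': array([[ 0.0001, -0.9646, -0.2639,  0.073 ],
       [ 1.    , -0.0002,  0.0008,  0.0003],
       [-0.0008, -0.2639,  0.9646, -0.1482],
       [ 0.    ,  0.    ,  0.    ,  1.    ]])}
turn deg [  0.01   0.01 -69.57] shift [ 0.4182 -0.199  -0.0634]
```

Request:
{"method": "drive_tool", "body": {
  "deltas": [
    [0, 0, -8, 0.04, -0.02, -0.05, -1],
    [0, 0, -69.6, 0.418, -0.199, -0.063, -1],
    [0, 0, -69.6, 0.418, -0.199, -0.063, -1],
    [0, 0, -69.6, 0.418, -0.199, -0.063, -1],
    [0, 0, -69.6, 0.418, -0.199, -0.063, -1],
    [0, 0, -69.6, 0.418, -0.199, -0.063, -1],
    [0, 0, -69.6, 0.418, -0.199, -0.063, -1],
    [0, 0, -69.6, 0.418, -0.199, -0.063, -1],
    [0, 0, -69.6, 0.418, -0.199, -0.063, -1],
    [0, 0, -69.6, 0.418, -0.199, -0.063, -1],
    [0, 0, -69.6, 0.418, -0.199, -0.063, -1],
    [0, 0, -69.6, 0.418, -0.199, -0.063, -1]
  ]
}}

```text
time: 2.35
ee_pos: [0.509, -0.3118, 0.2994]
eef_rot: [0.745, 0.667, -0.0, -0.0]
ft_force: [-0.0, -0.8, 0.1]
width: 0.0873
```

Run:
```python
from h import *
s=read_state(); print(s["time"],s["ee_pos"],s["joint_positions"])
img,X,C=shot("wrist"); save("w1.png",img)
c,wh,an,z,m=bar(img,X); print("bar",c,wh,an,z,m.sum()); delta([c[0],c[1],.115+.005],downR(an-90))
```

```text
2.35 [ 0.509  -0.3118  0.2994] [ 0.8499  0.2813 -0.4707  1.4195  0.1271  1.471   0.2724]
bar [ 0.5093 -0.3147] (87.06266021728516, 18.29339599609375) 84.12192 0.13494032757392865 1559
turn deg [-0.03  0.03 -0.55] shift [-0.0016  0.0014  0.1794]
```

View pics/w1.png

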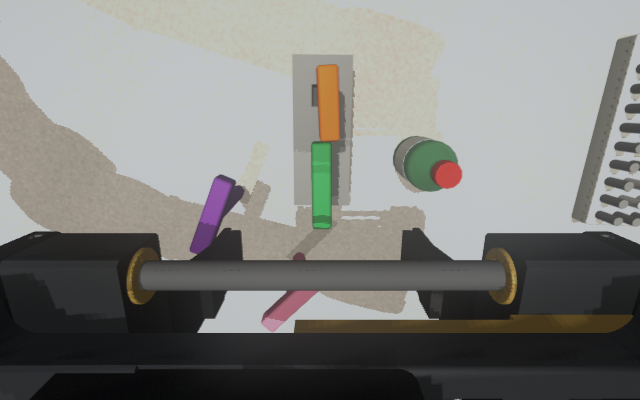

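Request:
{"method": "drive_tool", "body": {
  "deltas": [
    [0, 0, -0.5, -0.002, 0.001, 0.05, -1],
    [0, 0, -0.5, -0.002, 0.001, 0.1, -1],
    [0, 0, -0.5, -0.002, 0.001, 0.14, -1],
    [0, 0, -0.5, -0.002, 0.001, 0.17, -1],
    [0, 0, -0.5, -0.002, 0.001, 0.179, -1],
    [0, 0, -0.5, -0.002, 0.001, 0.179, -1],
    [0, 0, -0.5, -0.002, 0.001, 0.179, 1],
    [0, 0, -0.5, -0.002, 0.001, 0.179, 1],
    [0, 0, -0.5, -0.002, 0.001, 0.179, 1],
    [0, 0, -0.5, -0.002, 0.001, 0.179, 1],
    [0, 0, -0.5, -0.002, 0.001, 0.179, 1],
    [0, 0, -0.5, -0.002, 0.001, 0.179, 1]
  ],
  "squeeze": 45
}}

```text
time: 3.6
ee_pos: [0.5096, -0.3141, 0.1207]
eef_rot: [0.742, 0.67, 0.0, 0.0]
ft_force: [-0.1, 0.1, -0.2]
width: 0.0469
```

Request:
{"method": "drive_tool", "body": {
  "deltas": [
    [0, 0, 0, 0, 0, 0, 1],
    [0, 0, 0, 0, 0, 0, 1],
    [0, 0, 0, 0, 0, 0, 1]
  ]
}}

```text
time: 3.9
ee_pos: [0.5096, -0.3141, 0.1205]
eef_rot: [0.742, 0.67, -0.0, 0.0]
ft_force: [-0.2, 0.3, 0.8]
width: 0.0231
```

Request:
{"method": "drive_tool", "body": {
  "deltas": [
    [0, 0, 0, 0, 0, 0, 1],
    [0, 0, 0, 0, 0, 0, 1],
    [0, 0, 0, 0, 0, 0, 1],
    [0, 0, 0, 0, 0, -0.03, 1],
    [0, 0, 0, 0, 0, -0.07, 1],
    [0, 0, 0, 0, 0, -0.12, 1],
    [0, 0, 0, 0, 0, -0.16, 1],
    [0, 0, 0, 0, 0, -0.2, 1],
    [0, 0, 0, 0, 0, -0.22, 1],
    [0, 0, 0, 0, 0, -0.22, 1]
  ]
}}

```text
time: 4.9
ee_pos: [0.5105, -0.3143, 0.3433]
eef_rot: [0.742, 0.67, 0.001, 0.002]
ft_force: [0.5, -1.1, -4.1]
width: 0.0197
```

Run:
```python
from h import *
s=read_state(); print(s["time"],s["ee_pos"],s["joint_positions"],s["width"],s["ft_force"])
# view pose: camera above the boss along n, standing off
n=np.array([.145,-.508,.8491]); n/=np.linalg.norm(n); B=np.array([.6433,.1742,.1857])
M=np.array(camera_params("wrist")["mount"])
for yaw in (0,-20,20,40):
    R=downR(yaw,n); print(yaw,"tool x",R[:,0],"y",R[:,1]); delta(B+n*.22,R)
    # camera pos when tool offset along x
```

```text
4.9 [ 0.5105 -0.3143  0.3433] [ 0.8466  0.276  -0.4721  1.3354  0.125   1.5545  0.286 ] 0.01968696520312085 [ 0.492  -1.0614 -4.1029]
0 tool x [0.     0.8581 0.5134] y [ 0.9894  0.0744 -0.1244]
turn deg [ 9.94 30.53 -7.91] shift [ 0.3916  0.1254 -0.0294]
-20 tool x [0.3054 0.8392 0.4499] y [ 0.9411 -0.1941 -0.2768]
turn deg [14.6  28.62  9.6 ] shift [ 0.3916  0.1254 -0.0294]
20 tool x [-0.2906  0.7984  0.5273] y [0.9458 0.3232 0.0319]
turn deg [  5.33  31.9  -24.54] shift [ 0.3916  0.1254 -0.0294]
40 tool x [-0.5589  0.6661  0.4939] y [0.8165 0.5462 0.1873]
turn deg [  0.48  32.81 -41.38] shift [ 0.3916  0.1254 -0.0294]
```

Run:
```python
from h import *
n=np.array([.145,-.508,.8491]); n/=np.linalg.norm(n); B=np.array([.6433,.1742,.1857])
R=downR(10,n); delta(B+n*.22-.04*R[:,0],R)
```

```text
turn deg [  7.65  31.28 -16.27] shift [ 0.3589  0.1347 -0.0082]
```

Request:
{"method": "drive_tool", "body": {
  "deltas": [
    [0, 0, 0, 0.03, 0.01, -0.005, 1],
    [0, 0, 0, 0.07, 0.03, -0.008, 1],
    [7.6, 31.3, -16.3, 0.359, 0.135, -0.008, 1],
    [7.6, 31.3, -16.3, 0.359, 0.135, -0.008, 1],
    [7.6, 31.3, -16.3, 0.359, 0.135, -0.008, 1],
    [7.6, 31.3, -16.3, 0.359, 0.135, -0.008, 1],
    [7.6, 31.3, -16.3, 0.359, 0.135, -0.008, 1],
    [7.6, 31.3, -16.3, 0.359, 0.135, -0.008, 1],
    [7.6, 31.3, -16.3, 0.359, 0.135, -0.008, 1],
    [7.6, 31.3, -16.3, 0.359, 0.135, -0.008, 1],
    [7.6, 31.3, -16.3, 0.359, 0.135, -0.008, 1],
    [7.6, 31.3, -16.3, 0.359, 0.135, -0.008, 1]
  ]
}}

```text
time: 6.1
ee_pos: [0.6805, 0.027, 0.3478]
eef_rot: [0.613, 0.74, 0.155, -0.228]
ft_force: [-0.7, -0.7, -3.0]
width: 0.0197
```

Run:
```python
from h import *
s=read_state(); print(s["time"],s["joint_positions"],s["width"])
img,X,C=shot("wrist"); save("w2.png",img); np.savez("w2.npz",img=img,X=X,K=C[0],T=C[1],tool=tool())
for l in ("socket_mouth","socket_floor"):
    for r in tip_of(l,"wrist")[:2]:
        uv=np.array(r["location"])*[640,400]; print(l,round(r["score"],2),uv,X[int(uv[1]),int(uv[0])])
```

```text
6.1 [ 0.4667  0.6741 -0.6561  0.9298 -0.1606  1.7552  0.0688] 0.01965918580251031
socket_mouth 0.56 [327.488 137.6  ] [0.6454 0.1904 0.1527]
socket_floor 0.69 [322.88 132.8 ] [0.6386 0.1941 0.1565]
```

View pics/w2.png

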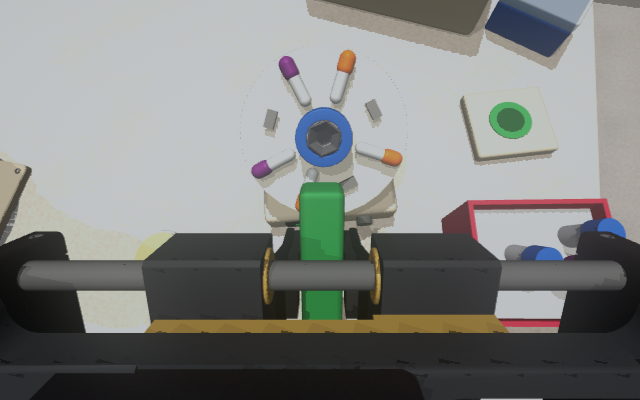

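The wrist picture shows the boss and hex socket clearly at about (323,138), with the green bar at (322,250) and nothing hiding the socket. I refit the axis from this view and rectify the socket.

```bash
cat > rect.py <<'E'
from h import *
d=np.load("w2.npz"); img,X,K,T=d["img"],d["X"],d["K"],d["T"]
h=hsv(img); B=np.array([.6433,.1742,.1857])
w=(h[...,1]<70)&(np.linalg.norm(X-B,axis=-1)<.12)&(X[...,2]>.09)
Q=X[w]; rng=np.random.default_rng(0); best=None
for _ in range(500):
    a=Q[rng.choice(len(Q),3,False)]; n=np.cross(a[1]-a[0],a[2]-a[0]); n/=np.linalg.norm(n)+1e-12; n*=np.sign(n[2])
    k=abs((Q-a[0])@n)<.002
    if best is None or k.sum()>best.sum(): best=k
I=Q[best]; c0=I.mean(0); n=np.linalg.svd(I-c0)[2][2]; n*=np.sign(n[2])
b=(h[...,0]>100)&(h[...,0]<125)&(h[...,1]>120)&(np.linalg.norm(X-B,axis=-1)<.06)
P=X[b]; hh=(P-c0)@n; top=np.median(hh[hh>.03]); S=P[abs(hh-top)<.0025]
ex=np.cross([0,1,0],n); ex/=np.linalg.norm(ex); ey=np.cross(n,ex)
q=np.c_[(S-c0)@ex,(S-c0)@ey].astype(np.float32)
(cc,r)=cv2.minEnclosingCircle(q); hull=cv2.convexHull(q)[:,0]; A=np.c_[2*hull,np.ones(len(hull))]; s=np.linalg.lstsq(A,(hull**2).sum(1),rcond=None)[0]
rim=c0+s[0]*ex+s[1]*ey+top*n; mouth=rim-.005*n
if __name__=="__main__":
    print("n",n,"tilt",np.degrees(np.arccos(n[2])),"inliers",best.sum(),"boss top",top,"circ r",r,np.sqrt(s[2]+s[0]**2+s[1]**2),"rim",rim,"mec",c0+cc[0]*ex+cc[1]*ey+top*n)
    print("rim z expected: .150+%.3f*.848"%top)
    g=np.arange(-.021,.021,.0001); gx,gy=np.meshgrid(g,g[::-1]); out=[]
    for c in (rim,mouth):
        W=c+gx[...,None]*ex+gy[...,None]*ey; uv=proj(W.reshape(-1,3),K,T).reshape(*gx.shape,2).astype(np.float32)
        out.append(cv2.remap(img,uv[...,0],uv[...,1],cv2.INTER_CUBIC))
    o=np.hstack([cv2.resize(a,(395,395)) for a in out]); o=np.clip(o.astype(float)*1.4,0,255).astype(np.uint8); save("rect.png",o)
E
python3 rect.py
```

```text
n [ 0.1445 -0.5104  0.8477] tilt 32.0357955457763 inliers 14522 boss top 0.03894636119775095 circ r 0.03269980102777481 0.032205293646378426 rim [0.6456 0.1735 0.1831] mec [0.6456 0.1736 0.1831]
rim z expected: .150+0.039*.848
```

View pics/rect.png

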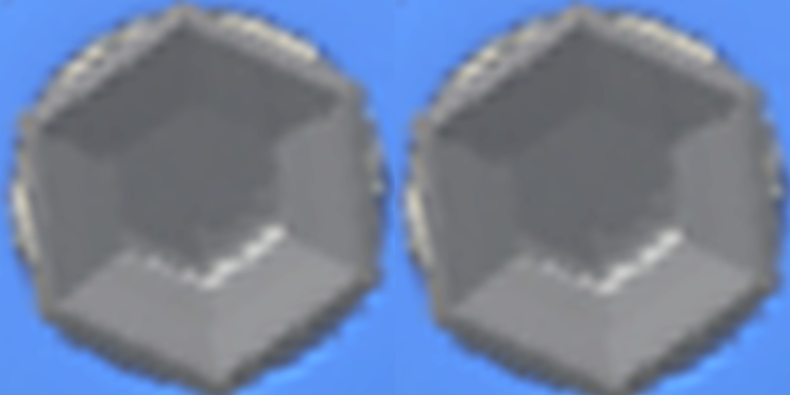

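The rectified view shows the hex lead-in centred at (200,202) in the left panel, with corners at 35° mod 60°, so the flats' normals (socket x) lie at 5.1° mod 60° in my (ex,ey) basis. I go to a hover with the tip about 15 mm above the rim.

```bash
cat > ax.py <<'E'
from rect import *
mouth=mouth+.00035*ex-.00046*ey; rim=mouth+.005*n; floor=mouth-.03*n
def Rk(a): 
    y=np.cos(np.radians(a))*ex+np.sin(np.radians(a))*ey; return np.column_stack([np.cross(y,-n),y,-n])
def rel():
    T=tool(); p=T[:3,3]-floor; y=T[:3,1]; s=read_state()
    f,t=s["ft_force"],s["torque"]
    print("t",s["time"],"TCP along n",round(p@n,4),"lateral ex,ey",(p@ex).round(4),(p@ey).round(4),"angle",np.degrees(np.arctan2(y@ey,y@ex)).round(2),"axis err deg",np.degrees(np.arccos(-T[:3,2]@n)).round(2),"f n,ex,ey",(f@n).round(1),(f@ex).round(1),(f@ey).round(1),"tq n",(t@n).round(3),(t@ex).round(3),(t@ey).round(3),"j7",s["joint_positions"][6].round(3),"w",s["width"].round(4))
E
python3 -c "
from ax import *
rel(); delta(rim+n*(.1156+.015),Rk(5.1)); print(floor,mouth)"
```

```text
Traceback (most recent call last):
  File "ax.py", line 8, in rel
    print("t",s["time"],"TCP along n",round(p@n,4),"lateral ex,ey",(p@ex).round(4),(p@ey).round(4),"angle",np.degrees(np.arctan2(y@ey,y@ex)).round(2),"axis err deg",np.degrees(np.arccos(-T[:3,2]@n)).round(2),"f n,ex,ey",(f@n).round(1),(f@ex).round(1),(f@ey).round(1),"tq n",(t@n).round(3),(t@ex).round(3),(t@ey).round(3),"j7",s["joint_positions"][6].round(3),"w",s["width"].round(4))
                                                                                                                                                                                                                                                                                                                                                                           ^^^^^^^^^^^^^^^^
AttributeError: 'float' object has no attribute 'round'
```

```bash
sed -i 's/s\["width"\].round(4)/round(s["width"],4)/' ax.py
python3 -c "
from ax import *
rel(); delta(rim+n*(.1156+.015),Rk(5.1)); print(floor,mouth)"
```

```text
t 6.25 TCP along n 0.2547 lateral ex,ey 0.0063 -0.0386 angle 13.37 axis err deg 0.12 f n,ex,ey -2.7 0.7 -1.7 tq n 0.027 -0.926 -0.396 j7 0.069 w 0.0195
turn deg [-0.12  0.01  8.27] shift [0.0391 0.0029 0.0891]
[0.6408 0.1909 0.1531] [0.6452 0.1756 0.1785]
```

Request:
{"method": "drive_tool", "body": {
  "deltas": [
    [0, 0, 4, 0.02, 0.001, 0.03, 1],
    [-0.1, 0, 8.3, 0.039, 0.003, 0.06, 1],
    [-0.1, 0, 8.3, 0.039, 0.003, 0.08, 1],
    [-0.1, 0, 8.3, 0.039, 0.003, 0.089, 1],
    [-0.1, 0, 8.3, 0.039, 0.003, 0.089, 1],
    [-0.1, 0, 8.3, 0.039, 0.003, 0.089, 1]
  ]
}}

```text
time: 6.85
ee_pos: [0.6653, 0.1062, 0.2942]
eef_rot: [0.665, 0.694, 0.14, -0.238]
ft_force: [1.6, -0.6, -2.7]
width: 0.0193
```

Run:
```python
from ax import *
rel(); o=[]
T=tool(); base=T[:3,3]+n*.0144
print("expected bar centre",base-n*.01,"tip",T[:3,3]-n*.1156)
for nm in ("scene","top"):
    img,X,(K,Tc)=shot(nm)
    h=hsv(img); m=(h[...,0]>45)&(h[...,0]<80)&(h[...,1]>110)&(np.linalg.norm(X-base,axis=-1)<.08); print(nm,m.sum(),X[m].mean(0) if m.any() else '')
    p=T[:3,3]; L=np.array([p-n*(.1156-.015), p-n*.1156])
    e=proj(L,K,Tc); print("expect tip px",e)
    for r in tip_of("key",nm)[:3]: print("key tip",round(r["score"],2),np.array(r["location"])*[640,400])
    c=e[1].astype(int); cr=img[c[1]-60:c[1]+40,c[0]-50:c[0]+50].copy(); o.append(cv2.resize(cr,(398,398),interpolation=cv2.INTER_CUBIC))
save("hov.png",np.hstack(o))
```

```text
t 6.85 TCP along n 0.1664 lateral ex,ey 0.0004 0.0003 angle 5.11 axis err deg 0.01 f n,ex,ey -1.8 2.0 -1.8 tq n 0.057 -0.991 -0.475 j7 -0.105 w 0.0193
expected bar centre [0.666  0.104  0.2979] tip [0.6486 0.1652 0.1962]
scene 222 [0.6732 0.1128 0.3079]
expect tip px [[372.3297 218.2914]
 [374.9744 224.1105]]
key tip 0.93 [377.728 224.2  ]
key tip 0.84 [283.008 172.32 ]
key tip 0.4 [317.824 176.48 ]
top 119 [0.6638 0.1279 0.323 ]
expect tip px [[210.2579 155.4833]
 [208.3493 158.1522]]
key tip 0.76 [439.616 275.48 ]
key tip 0.58 [207.616 158.4  ]
key tip 0.58 [481.408 245.8  ]
```

View pics/hov.png

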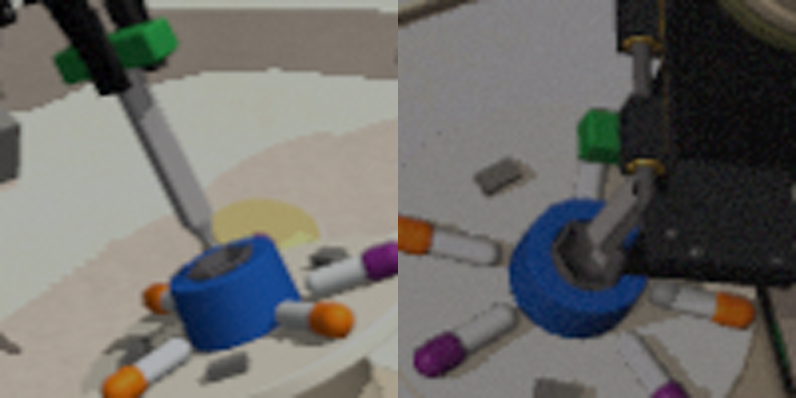

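The scene crop shows the shaft straight in the gripper with the tip over the boss mouth. The top crop agrees. I start the insertion.

Request:
{"method": "drive_tool", "body": {
  "deltas": [
    [0, 0, 0, 0, 0, 0.008, 1],
    [0, 0, 0, 0, 0, 0.016, 1],
    [0, 0, 0, 0, 0, 0.022, 1],
    [0, 0, 0, 0, 0, 0.027, 1],
    [0, 0, 0, 0, 0, 0.03, 1],
    [0, 0, 0, 0, 0, 0.03, 1]
  ]
}}

```text
time: 7.65
ee_pos: [0.6601, 0.1234, 0.2678]
eef_rot: [0.664, 0.695, 0.139, -0.239]
ft_force: [-0.3, 0.0, -3.2]
width: 0.0193
```

```bash
python3 -c "
from ax import *
rel()"
```

```text
t 7.65 TCP along n 0.1345 lateral ex,ey -0.0003 0.0013 angle 5.18 axis err deg 0.13 f n,ex,ey -2.8 0.2 -1.6 tq n 0.022 -0.985 -0.367 j7 -0.103 w 0.0193
```

Request:
{"method": "drive_tool", "body": {
  "deltas": [
    [0, 0, 0, 0, 0, 0.003, 1],
    [0, 0, 0, 0, 0, 0.006, 1],
    [0, 0, 0, 0, 0, 0.009, 1],
    [0, 0, 0, 0, 0, 0.012, 1],
    [0, 0, 0, 0, 0, 0.012, 1]
  ]
}}

```text
time: 8.15
ee_pos: [0.6583, 0.1296, 0.2576]
eef_rot: [0.664, 0.695, 0.139, -0.239]
ft_force: [-0.3, -0.9, -2.3]
width: 0.0197
```

```bash
python3 -c "
from ax import *
rel()"
```

```text
t 8.15 TCP along n 0.1224 lateral ex,ey -0.0003 0.0013 angle 5.18 axis err deg 0.13 f n,ex,ey -1.6 0.1 -1.9 tq n 0.058 -0.984 -0.42 j7 -0.102 w 0.0197
```

Request:
{"method": "drive_tool", "body": {
  "deltas": [
    [0, 0, 0, 0, 0, 0.002, 1],
    [0, 0, 0, 0, 0, 0.004, 1],
    [0, 0, 0, 0, 0, 0.006, 1],
    [0, 0, 0, 0, 0, 0.006, 1]
  ]
}}

```text
time: 8.55
ee_pos: [0.6575, 0.1326, 0.2527]
eef_rot: [0.664, 0.695, 0.139, -0.239]
ft_force: [-0.0, 0.5, -3.2]
width: 0.0197
```

```bash
python3 -c "
from ax import *
rel()"
```

```text
t 8.55 TCP along n 0.1166 lateral ex,ey -0.0003 0.0014 angle 5.18 axis err deg 0.12 f n,ex,ey -2.9 0.5 -1.2 tq n -0.022 -0.94 -0.384 j7 -0.102 w 0.0197
```

Request:
{"method": "drive_tool", "body": {
  "deltas": [
    [0, 0, 0, 0, 0, 0.001, 1],
    [0, 0, 0, 0, 0, 0.002, 1],
    [0, 0, 0, 0, 0, 0.003, 1],
    [0, 0, 0, 0, 0, 0.003, 1]
  ]
}}

```text
time: 8.95
ee_pos: [0.6577, 0.1333, 0.2514]
eef_rot: [0.665, 0.694, 0.14, -0.238]
ft_force: [-1.6, -4.1, 4.8]
width: 0.0196
```

```bash
python3 -c "
from ax import *
rel()"
```

```text
t 8.95 TCP along n 0.1152 lateral ex,ey 0.0001 0.0013 angle 5.18 axis err deg 0.01 f n,ex,ey 6.0 -2.4 -1.2 tq n 0.108 -0.891 0.285 j7 -0.102 w 0.0196
```

Request:
{"method": "drive_tool", "body": {
  "deltas": [
    [0, 0, 0, 0, 0, 0.001, 1],
    [0, 0, 0, 0, 0, 0.002, 1],
    [0, 0, 0, 0, 0, 0.002, 1]
  ]
}}

```text
time: 9.25
ee_pos: [0.6581, 0.1334, 0.2511]
eef_rot: [0.665, 0.694, 0.141, -0.237]
ft_force: [-2.7, -10.0, 14.3]
width: 0.0194
```

```bash
python3 -c "
from ax import *
rel()"
```

```text
t 9.25 TCP along n 0.115 lateral ex,ey 0.0005 0.0013 angle 5.17 axis err deg 0.14 f n,ex,ey 16.8 -5.1 -1.7 tq n 0.01 -0.974 0.972 j7 -0.102 w 0.0194
```

Request:
{"method": "drive_tool", "body": {
  "deltas": [
    [0, 0, -3, 0, 0, -0.001, 1],
    [0, 0, -7, 0, 0, -0.001, 1],
    [0, 0, -11, 0, 0, -0.001, 1],
    [0, 0, -15, 0, 0, -0.001, 1],
    [0, 0, -19, 0, 0, -0.001, 1],
    [0, 0, -23, 0, 0, -0.001, 1],
    [0, 0, -27, 0, 0, -0.001, 1],
    [0, 0, -31, 0, 0, -0.001, 1],
    [0, 0, -35, 0, 0, -0.001, 1],
    [0, 0, -35, 0, 0, -0.001, 1]
  ]
}}

```text
time: 10.25
ee_pos: [0.6577, 0.1333, 0.2513]
eef_rot: [0.424, 0.863, 0.205, -0.184]
ft_force: [-2.5, -6.1, 10.1]
width: 0.0196
```

```bash
python3 -c "
from ax import *
rel()"
```

```text
t 10.25 TCP along n 0.1151 lateral ex,ey 0.0001 0.0013 angle 40.3 axis err deg 0.04 f n,ex,ey 11.3 -4.1 -0.4 tq n -0.033 -0.974 0.932 j7 0.464 w 0.0196
```

Request:
{"method": "drive_tool", "body": {
  "deltas": [
    [0, 0, -3, 0, 0, 0, 1],
    [0, 0, -6, 0, 0, 0, 1],
    [0, 0, -9, 0, 0, 0, 1],
    [0, 0, -12, 0, 0, 0, 1],
    [0, 0, -15, 0, 0, 0, 1],
    [0, 0, -15, 0, 0, 0, 1]
  ]
}}

```text
time: 10.85
ee_pos: [0.6577, 0.1333, 0.2513]
eef_rot: [0.308, 0.91, 0.228, -0.156]
ft_force: [-2.4, -8.5, 10.5]
width: 0.0193
```

```bash
python3 -c "
from ax import *
rel()"
```

```text
t 10.85 TCP along n 0.1151 lateral ex,ey 0.0001 0.0013 angle 55.26 axis err deg 0.04 f n,ex,ey 12.8 -4.2 -2.2 tq n 0.017 -1.009 0.932 j7 0.704 w 0.0193
```

Request:
{"method": "drive_tool", "body": {
  "deltas": [
    [0, 0, -2, 0, 0, 0, 1],
    [0, 0, -4, 0, 0, 0, 1],
    [0, 0, -6, 0, 0, 0, 1],
    [0, 0, -6, 0, 0, 0, 1]
  ]
}}

```text
time: 11.25
ee_pos: [0.6577, 0.1333, 0.2513]
eef_rot: [0.26, 0.925, 0.235, -0.144]
ft_force: [-3.5, -8.6, 11.1]
width: 0.0194
```

```bash
python3 -c "
from ax import *
rel()"
```

```text
t 11.25 TCP along n 0.1151 lateral ex,ey 0.0001 0.0013 angle 61.22 axis err deg 0.03 f n,ex,ey 13.3 -5.3 -2.1 tq n 0.044 -0.972 1.026 j7 0.799 w 0.0194
```

Request:
{"method": "drive_tool", "body": {
  "deltas": [
    [0, 0, -2, 0, 0, 0, 1],
    [0, 0, -4, 0, 0, 0, 1],
    [0, 0, -6, 0, 0, 0, 1],
    [0, 0, -6, 0, 0, 0, 1]
  ]
}}

```text
time: 11.65
ee_pos: [0.6576, 0.1332, 0.2512]
eef_rot: [0.212, 0.938, 0.243, -0.132]
ft_force: [-2.8, -7.9, 9.9]
width: 0.0196
```

```bash
python3 -c "
from ax import *
rel()"
```

```text
t 11.65 TCP along n 0.115 lateral ex,ey 0.0001 0.0012 angle 67.21 axis err deg 0.03 f n,ex,ey 12.0 -4.4 -2.0 tq n -0.095 -1.051 1.113 j7 0.894 w 0.0196
```

Request:
{"method": "drive_tool", "body": {
  "deltas": [
    [0, 0, -2, 0, 0, 0, 1],
    [0, 0, -4, 0, 0, 0, 1],
    [0, 0, -6, 0, 0, 0, 1],
    [0, 0, -6, 0, 0, 0, 1]
  ]
}}

```text
time: 12.05
ee_pos: [0.6575, 0.1332, 0.2512]
eef_rot: [0.163, 0.947, 0.249, -0.119]
ft_force: [-4.4, -8.7, 11.5]
width: 0.0197
```

```bash
python3 -c "
from ax import *
rel()"
```

```text
t 12.05 TCP along n 0.115 lateral ex,ey -0.0001 0.0012 angle 73.18 axis err deg 0.02 f n,ex,ey 13.5 -6.2 -2.1 tq n -0.447 -0.952 1.194 j7 0.989 w 0.0197
```

Request:
{"method": "drive_tool", "body": {
  "deltas": [
    [0, 0, -2, 0, 0, 0, 1],
    [0, 0, -4, 0, 0, 0, 1],
    [0, 0, -4, 0, 0, 0, 1]
  ]
}}

```text
time: 12.35
ee_pos: [0.6575, 0.1332, 0.2512]
eef_rot: [0.13, 0.952, 0.253, -0.11]
ft_force: [-5.0, -9.2, 11.0]
width: 0.0196
```

```bash
python3 -c "
from ax import *
rel()"
```

```text
t 12.35 TCP along n 0.1151 lateral ex,ey -0.0001 0.0012 angle 77.17 axis err deg 0.02 f n,ex,ey 13.3 -6.8 -2.8 tq n -0.582 -0.879 1.259 j7 1.052 w 0.0196
```

Torque about the axis rose from about 0.05 to 0.58 N m, far above the lock's 0.08, so it is at its stop. I relieve the wind-up, open the gripper and back off along the axis.

Request:
{"method": "drive_tool", "body": {
  "deltas": [
    [0, 0, 2, 0, 0, 0, 1],
    [0, 0, 4, 0, 0, -0.001, 1],
    [0, 0, 4, 0, 0, -0.001, 1]
  ]
}}

```text
time: 12.65
ee_pos: [0.6572, 0.1334, 0.2514]
eef_rot: [0.163, 0.947, 0.249, -0.12]
ft_force: [-3.7, -6.0, 6.2]
width: 0.0202
```

```bash
python3 -c "
from ax import *
rel()"
```

```text
t 12.65 TCP along n 0.1151 lateral ex,ey -0.0004 0.0014 angle 73.1 axis err deg 0.07 f n,ex,ey 7.8 -4.7 -2.4 tq n 0.064 -0.896 0.836 j7 0.987 w 0.0202
```

Request:
{"method": "drive_tool", "body": {
  "deltas": [
    [0, 0, 0, 0, 0, 0, -1],
    [0, 0, 0, 0, 0, 0, -1],
    [0, 0, 0, 0, 0, 0, -1],
    [0, 0, 0, 0, 0, 0, -1],
    [0, 0, 0, 0, 0, 0, -1],
    [0, 0, 0, 0, 0, 0, -1]
  ]
}}

```text
time: 13.25
ee_pos: [0.6572, 0.134, 0.2504]
eef_rot: [0.162, 0.947, 0.249, -0.12]
ft_force: [0.4, 0.7, 0.1]
width: 0.0595
```

Request:
{"method": "drive_tool", "body": {
  "deltas": [
    [0, 0, 0, 0, 0, 0, -1],
    [0, 0, 0, 0, 0, 0, -1],
    [0, 0, 0, 0, 0, 0, -1],
    [0, 0, 0, 0, 0, -0.02, -1],
    [0, 0, 0, 0, 0, -0.05, -1],
    [0, 0, 0, 0, 0, -0.09, -1],
    [0, 0, 0, 0, 0, -0.13, -1],
    [0, 0, 0, 0, 0, -0.16, -1],
    [0, 0, 0, 0, 0, -0.16, -1]
  ]
}}

```text
time: 14.15
ee_pos: [0.682, 0.05, 0.3895]
eef_rot: [0.164, 0.947, 0.25, -0.117]
ft_force: [-0.6, 0.0, -0.6]
width: 0.0872
```

Run:
```python
from ax import *
rel(); o=[]
for nm in ("scene","wrist"):
    img,X,(K,Tc)=shot(nm); h=hsv(img)
    m=(h[...,0]>45)&(h[...,0]<80)&(h[...,1]>110)&(np.linalg.norm(X-floor-.125*n,axis=-1)<.07); P=X[m]-floor
    a=P@n; Q=P[a>np.percentile(a,50)-.004]; q=np.c_[Q@ex,Q@ey]
    r=cv2.minAreaRect((q*1000).astype(np.float32)); e=np.linalg.svd(q-q.mean(0))[2][0]
    print(nm,m.sum(),"bar height pct",np.percentile(a,[50,80,95]),"rect centre",r[0],r[1],"bar dir deg",np.degrees(np.arctan2(e[1],e[0]))%180)
    c=proj(floor+.06*n,K,Tc)[0].astype(int); w=55 if nm=="scene" else 130
    y0=max(0,c[1]-w);x0=max(0,c[0]-w); o.append(cv2.resize(img[y0:y0+2*w,x0:x0+2*w],(398,398),interpolation=cv2.INTER_CUBIC))
save("end.png",np.hstack(o))
```

```text
t 14.15 TCP along n 0.2783 lateral ex,ey 0.0009 0.0012 angle 73.15 axis err deg 0.28 f n,ex,ey -0.6 -0.5 -0.3 tq n 0.08 -0.491 -0.367 j7 0.982 w 0.0872
scene 349 bar height pct [0.1219 0.1279 0.1305] rect centre (7.622776031494141, 6.9046173095703125) (12.783297538757324, 88.31329345703125) bar dir deg 163.4171027471287
wrist 1706 bar height pct [0.1298 0.1313 0.1322] rect centre (4.607044219970703, -0.3309955596923828) (18.01824188232422, 87.87309265136719) bar dir deg 163.09042460232214
```

View pics/end.png

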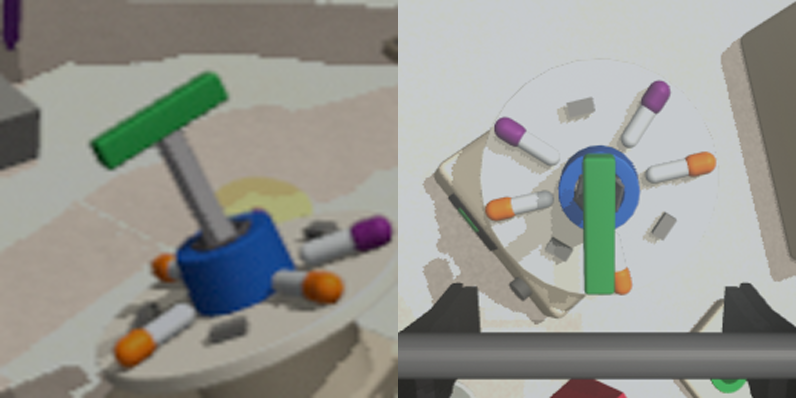

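The final picture shows the key standing in the boss (left crop, bar at (160,120)) with the gripper clear of it. The bar top measures 130–131 mm above the socket floor, so the key is fully home.

```bash
python3 -c "
from bench import *
print(close_job())"
```

```text
the job is handed in; nothing more can be done
None
```

I took the green key from its stand, pushed it home in the tilted socket, turned the lock counterclockwise to its stop, and left the key standing there. The job was handed in at about 14 s.

- **Fully home:** On the way in the key met firm contact with the tool 115 mm above the socket floor, where 115.6 mm was expected, and it took about 17 N without moving further. After release, the wrist camera put the top of the bar 130–131 mm above the floor, against a key length of 130 mm. The bar's centre leans about 4.6 mm to one side, which is within the socket's clearance.
- **Lock at its stop:** The tool turned 72°. At the end, torque about the axis rose from about 0.05 to 0.58 N m, well above the 0.08 the lock needs. I then turned back 4° to unload the key, which is within the socket's 8° of play, so the lock should not have moved. I judged the stop from torque and angle only, because I could not see the lock's angle with the key in place.
- **Other things:** The gripper ended open and clear of the key, with no force on it. The small orange key and the other loose things were never approached closely, but I did not measure them again at the end.

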